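# Draw the bottom housing blank from the gravity magazine and clamp it in the nest

## Robot

A 6-joint arm with a two-finger parallel gripper is mounted at the origin on a cart in front of the work surface, level with it; the furniture and walls round the work are solid. World frame = base frame: x ahead of the robot, y to its left, z up, the work surface at z = 0. Lengths are in m, angles in rad, forces in N, time in s.
With the tool pointing down it reaches from about 0.35 to 0.85 m from the base axis. Payload 8.1 kg.
Tool frame: the origin (TCP) lies at the very end of the fingers, on their centre line; the grasp point (between the pads) lies 19 mm behind it; z points along the fingers, y is the line along which they close (so a half turn about z gives the same grasp; the last joint's range is limited). The gripper opens to 93 mm and grips with 3 to 60 N. Pads are 15 mm wide; open, the fingers measure 128 mm over their backs; the gripper's body (75 mm by 188 mm) begins 65 mm behind the grasp point.
Start: joints at [-1.358, 0.13, 1.488, -0, 1.523, -0.085], TCP at [0.176, -0.574, 0.219] pointing down, gripper open.
Joint ranges: [-2.96, 2.96], [-0.89, 2.26], [0.02, 2.5], [-1.34, 4.48], [0, 2.73], [-2.66, 2.66]. Speed limits (rad/s): [2.39, 2.39, 2.79, 3.14, 3.14, 3.14].

## Interface

Orientations are given as [roll, pitch, yaw] about the fixed x, y, z axes, in that order (R = Rz(yaw) Ry(pitch) Rx(roll)).
In Python, from bench import robot gives the robot as it stands. Calls block until the motion is done:
- robot.move_to(position, orientation): joint-space move of the TCP to a pose.
- robot.move_straight(position, rotation=None, max_speed=0.15): straight line of the TCP; rotation=None keeps the orientation; max_speed is the mean speed in m/s.
- robot.goto_joints(angles): joint-space move.
- robot.set_gripper(opening, force=None): finger opening in m; force is the grip in N (None keeps the last); returns when the fingers have stopped.
- robot.pause(seconds).
- robot.solve_ik(position, orientation): joint angles nearest the present ones, or None.
- robot.read_state(): the state.
- robot.snapshot(name): name is "side" or "top"; returns the picture (480x640x3 uint8, blue, green, red); there is no depth.
- robot.calibration(name): a dict with "intrinsics" (3x3 intrinsics, pixels), "rvec" (rotation vector, rad) and "tvec" (3), from world to camera coordinates, as OpenCV has them. Camera axes: x right, y down, z forward; pixel columns grow to the right and rows downward; lengths in m; the calibration is good to about 2 mm. A picture is of the moment at which its call begins. calibration takes no time and is no camera call.
A pose or a line that the arm cannot do raises robot.PlanningError and nothing moves.
- robot.job_done(): hands the job in; it is judged then, once.
Trained networks look in the newest picture that a camera, given by its name, has taken for a name from the list of things; names that differ only in an ending like _2 or _b are one class to them, and where a whole thing is asked for, a point or a joint stands for the part that bears it (a point fixed in the world has none). Each returns a list of dicts, best first, with "score" (0 to 1); they miss things now and then, are a little off and sometimes report something else, mostly with a low value. They report only what shows in the picture. A call takes as long as a camera call. They do not tell look-alikes from the thing itself.
- robot.boxes_of(thing, camera): "point" ([column, row] in pixels, amid what is visible of it).
- robot.trace(thing, camera): "mask" (480x640 bool, what is visible of it) and "point" ([column, row] in pixels, amid what is visible of it).
The state is a dict: "time_s": time; "joint_positions": joint angles; "joint_velocities": joint speeds; "tau": joint torques, N m; "ee_pos": TCP position; "eef_rot": TCP orientation; "wrist_force": force on the tool from outside, world axes, zero at the start; "ft_torque": the same for the moment, N m; "finger_gap": finger opening in m; "grasp_force": force on a finger pad.
Only numpy, scipy, OpenCV 4.12 (cv2) and the standard library are available. Lean on these libraries where they do the work, as an engineer would, in place of code of your own. Each camera call takes 0.05 s, during which the arm holds its last target. There are 200 camera calls.

## Task

Push the magazine's feed slide home so that the lowest housing blank pokes out of the mouth, let the slide spring back, draw that blank right out while the others stay in the column, and lay it flat on the bench, slot up. Then pick it up again and slide it into the clamp nest, pivot-hole end first and slot up, under the raised plate until it is up against the stop. Last, clamp it firmly with the lever, which has a left-hand thread (clockwise loosens, anticlockwise tightens), and leave the other things on the bench where they are.

Things in the scene. Friction and masses are not known exactly. Their poses are not given: they have to be found in the camera images.
- magazine: Gravity magazine fixed to the bench: column of four steel corner angles on a grey base (10 thick, 70 mm wide, x -50 to +82), blanks stacked flat inside. Origin: bench level, under the column's middle. Local -x is the way out, +x points to the red feed grip, z up. Column x -50 to +50, 32 mm wide (feet 53), 88 mm high; full stack reaches 92 mm above the bench.
- mouth (a point): Middle of the magazine's mouth at floor level: 50 mm from the magazine's origin along its -x, 24 mm above the bench; axes as the magazine's. The front legs of the angles begin 19.5 mm above the floor, so only the lowest blank can pass. Before the mouth there is only bare bench, 24 mm lower; the bench between magazine and nest is clear.
- feed_slide (a joint): Travel of the feed slide (m): 0 at rest, 0.040 fully home. Its red grip is pushed towards the mouth; the tongue then pushes the lowest blank out until about 34 mm of it stands out of the mouth. A light spring (1.6 to 3.2 N) returns the slide when let go, the blank stays out. With the rubbing of the stack about 6 N is needed.
- feed_grip (a point): Middle of the feed slide's red upright grip: 18 mm diameter, from 48 to 86 mm above the bench, this point at 68 mm; at rest 128 mm from the magazine's origin along its +x. Axes as the magazine's: push along -x. Free space behind it.
- blank_1_centre (a point): Centre of the lowest blank in the magazine, the one to load. Blanks are grey steel bars 90 mm long (y), 18 mm wide (x), 17 mm high (z), about 0.12 kg, with a long slot in the upper face towards the +y end and a small round pivot hole near the -y end. At the start the hole end points out of the mouth.
- blank_1_hole_end (a point): Middle of the end face at the pivot-hole end (-y) of the lowest blank, 45 mm from its centre; axes as the blank's.
- blank_1: The same lowest blank; origin at the middle of its underside.
- blank_2_centre (a point): Centre of the second blank from below, same size and axes; stays in the magazine.
- blank_3_centre (a point): Centre of the third blank from below; stays in the magazine.
- blank_4_centre (a point): Centre of the top blank; stays in the magazine.
- nest: Clamp nest fixed to the bench: blue base (10 thick, 66 wide, x -74 to +62), steel ledge, side rails, end stop, clamp plate with lever. Origin: bench level, under the stop's face. Blanks slide in along local +x; z up. Ledge x -84 to 0, 14 mm wide, top 20 mm above the bench. Rails x -34 to 0, 21 mm apart, top at 34 mm, flared to 26 mm at x -44. Outside the rails the ledge is free on both sides.
- nest_stop (a point): Where the middle of the blank's leading end face belongs: on the stop's face, on the centreline, 28.5 mm above the bench (8.5 mm above the ledge). Axes as the nest's.
- clamp_plate: Dark clamp plate of the nest, 34 mm wide, 10 mm thick, over nest x -34 to +56, with a turned-up lip to x -41. It rises and sinks level: its underside is 16 mm above the ledge at lever 0, 2 mm more per rad, so it meets a 17 mm blank at about lever 0.5. Origin: the nest's origin at lever 0, rising with the plate; axes as the nest's.
- clamp_lever (a joint): Clamp lever angle (rad), growing clockwise seen from above, 0 to 2.4. Left-hand thread: clockwise (growing) lifts the plate, anticlockwise (falling) lowers it and clamps. Friction 0.08 N m, it stays where left. Starts at 1.9 to 2.3 with room for a blank. To clamp, turn it down to about 0.5, then on against the springy resistance to 0.3 to 0.4, about 4 N sideways at the grip.
- clamp_lever_hinge (a point): On the lever's vertical axis, at nest x = +28 mm on the centreline, at the height of the grip's middle: 85 mm above the bench at lever 0, 2 mm more per rad.
- clamp_lever_grip (a point): Middle of the lever's orange upright grip, 15 mm diameter, 36 mm tall, 52 mm from the axis; the lever's arm is 20 mm lower. Seen from the axis the grip lies at the angle (0.5 rad minus the lever reading), anticlockwise from the nest's +x.
- brush: Bystander: flat brush with a wooden handle, 142 mm long, lying on the bench.
- brass_hammer: Bystander: small hammer, 171 mm long, lying on the bench.
- feeler_set: Bystander: feeler gauge in its case, 97 mm long, lying on the bench.
- spring_tin: Bystander: round tin, 60 mm diameter, 24 mm high, on the bench.
Things that resemble listed ones, but are neither listed nor needed, are in the scene too. Leave any green look-alike of the part that bears blank_4_centre alone.

How it is judged:
On the way, in this order (a step that is already met when the one before it is completed fails the run):
1. the feed slide has been pushed in (over 33 mm) and the lowest blank stands out of the mouth by more than 20 mm (value of joint feed_slide above 0.033 m and x of blank_1_hole_end in the frame of mouth below -0.02 m), for 0.05 s.
2. the blank has been drawn clear of the mouth over its whole length (x of blank_1_centre in the frame of mouth below -0.046 m), for 0.05 s.
3. the blank lies flat on the bench, slot up, let go by the gripper (height (world z) of blank_1_centre below 0.0115 m and angle between blank_1_centre's own z axis and vertical below 0.08 rad and contact force between blank_1 and the fingers below 0.2 N), for 0.2 s.
4. the blank lies on the nest's ledge under the clamp plate, pivot-hole end within 3 mm of the stop (x of blank_1_hole_end in the frame of nest_stop between -0.003 and 0.002 m and y of blank_1_hole_end in the frame of nest_stop between -0.003 and 0.003 m and z of blank_1_hole_end in the frame of nest_stop between -0.0025 and 0.0025 m and angle between the y axis of blank_1_centre and the x axis of nest, either way round below 0.06 rad and angle between blank_1_centre's own z axis and vertical below 0.06 rad), for 0.2 s.
At the end, for the whole second after the job is handed in: The blank lies slot up in the nest, hole end within 3 mm of the stop and centreline, straight within 0.06 rad, pressed by the plate with over 5 N; the feed slide is back within 4 mm of rest; the other three blanks lie level in the column, one place lower, within 6 mm of its middle (all of step 4 and contact force between clamp_plate and blank_1 above 5 N and value of joint feed_slide below 0.004 m and linear speed of blank_1 below 0.02 m/s and x of blank_2_centre in the frame of magazine between -0.006 and 0.006 m and y of blank_2_centre in the frame of magazine between -0.005 and 0.005 m and x of blank_3_centre in the frame of magazine between -0.006 and 0.006 m and y of blank_3_centre in the frame of magazine between -0.005 and 0.005 m and x of blank_4_centre in the frame of magazine between -0.006 and 0.006 m and y of blank_4_centre in the frame of magazine between -0.005 and 0.005 m and z of blank_2_centre in the frame of magazine below 0.0365 m and angle between each of blank_2_centre, blank_3_centre, blank_4_centre's own z axis and vertical below 0.06 rad and z of blank_3_centre in the frame of magazine below 0.0535 m and z of blank_4_centre in the frame of magazine below 0.0705 m); the robot touches nothing.
It fails at once if one of the upper three blanks leaves the column (its centre more than 12 mm along or 8 mm across from the middle, or more than 25 mm above its place) (x of any of blank_2_centre, blank_3_centre, blank_4_centre in the frame of magazine below -0.012 m or x of any of blank_2_centre, blank_3_centre, blank_4_centre in the frame of magazine above 0.012 m or y of any of blank_2_centre, blank_3_centre, blank_4_centre in the frame of magazine below -0.008 m or y of any of blank_2_centre, blank_3_centre, blank_4_centre in the frame of magazine above 0.008 m or z of blank_2_centre in the frame of magazine above 0.0745 m or z of blank_3_centre in the frame of magazine above 0.0915 m or z of blank_4_centre in the frame of magazine above 0.1085 m).
It fails at once if a bystander (brush, hammer, feeler gauge, tin) is moved more than 30 mm (distance of any of brush, brass_hammer, feeler_set, spring_tin from where it was at the start of the episode above 0.03 m).
It also fails if it takes over 70 s, if anything falls off the work surface, if the arm or the gripper's body presses on something with over 40 N, if the wrist force passes 120 N, or if a joint passes its speed limit or range.

## Working session

There is one attempt and no reset: what is moved stays moved. The work goes in short steps, each a Python script; the robot and the scene stay as the last script left them, time stands still between calls to the robot, and variables do not carry over. Pictures are saved under pics/ and viewed, at most 10 in all, crops included, and the job is handed in when it is done.

```bash
mkdir -p pics; ls
cat > h.py <<'E'
import numpy as np, cv2
from bench import robot
def cal(c):
    k=robot.calibration(c); return np.array(k["intrinsics"],float),cv2.Rodrigues(np.array(k["rvec"],float))[0],np.array(k["tvec"],float).ravel()
def ray(c,p):
    K,R,t=cal(c); d=R.T@np.linalg.inv(K)@np.array([p[0],p[1],1.]); return -R.T@t,d
def at_z(c,p,z):
    o,d=ray(c,p); return o+d*(z-o[2])/d[2]
def proj(c,P):
    K,R,t=cal(c); q=(np.atleast_2d(P)@R.T+t)@K.T; return q[:,:2]/q[:,2:]
E
python3 - <<'E'
from h import *
for c in("side","top"):
    im=robot.snapshot(c); cv2.imwrite(f"pics/{c}0.png",im)
    K,R,t=cal(c); print(c,K[0,0],(-R.T@t).round(3),(R[2]).round(2))
    for n in("magazine","feed_grip","blank_4_centre","nest","clamp_plate","clamp_lever_grip","brush","brass_hammer","feeler_set","spring_tin"):
        print(n,[(np.round(d["point"]).astype(int).tolist(),round(d["score"],2),at_z(c,d["point"],0.05)[:2].round(3).tolist()) for d in robot.boxes_of(n,c)])
E
```

```text
pics
side 624.392339425404 [-0.093  1.108  0.989] [ 0.41 -0.69 -0.6 ]
magazine [([286, 316], 0.61, [0.456, 0.314])]
feed_grip [([266, 334], 0.62, [0.463, 0.379])]
blank_4_centre [([252, 382], 0.81, [0.416, 0.495]), ([291, 282], 0.55, [0.507, 0.214])]
nest [([364, 203], 0.73, [0.509, -0.157]), ([268, 331], 0.6, [0.465, 0.368]), ([289, 280], 0.46, [0.515, 0.212])]
clamp_plate [([368, 189], 0.64, [0.533, -0.223])]
clamp_lever_grip [([378, 185], 0.46, [0.518, -0.258])]
brush [([290, 230], 0.46, [0.616, 0.046])]
brass_hammer []
feeler_set [([425, 188], 0.75, [0.397, -0.308]), ([296, 301], 0.48, [0.464, 0.262]), ([381, 185], 0.16, [0.511, -0.263])]
spring_tin [([331, 309], 0.66, [0.385, 0.246])]
top 610.2374955476846 [0.344 0.038 1.5  ] [ 0.14 -0.   -0.99]
magazine [([216, 267], 0.62, [0.467, 0.278]), ([236, 297], 0.36, [0.397, 0.229])]
feed_grip [([179, 264], 0.55, [0.476, 0.367])]
blank_4_centre [([414, 244], 0.61, [0.526, -0.195]), ([225, 255], 0.52, [0.497, 0.257]), ([140, 280], 0.52, [0.435, 0.459])]
nest [([415, 238], 0.7, [0.539, -0.197])]
clamp_plate [([426, 241], 0.76, [0.533, -0.222]), ([433, 248], 0.42, [0.516, -0.239])]
clamp_lever_grip [([429, 245], 0.79, [0.522, -0.229])]
brush [([328, 195], 0.6, [0.644, 0.013])]
brass_hammer [([212, 192], 0.62, [0.651, 0.294])]
feeler_set [([480, 292], 0.49, [0.411, -0.347])]
spring_tin [([240, 298], 0.69, [0.395, 0.221]), ([416, 243], 0.15, [0.526, -0.198])]
```

Run:
```python
import cv2,numpy as np
s=cv2.imread("pics/side0.png");t=cv2.imread("pics/top0.png")
cv2.imwrite("pics/v1.png",cv2.resize(s[140:420,200:480],None,fx=2.14,fy=2.14,interpolation=cv2.INTER_CUBIC))
a=cv2.resize(t[215:315,120:280],None,fx=5,fy=3*5/3,interpolation=cv2.INTER_CUBIC)
b=cv2.resize(t[195:295,350:510],None,fx=5,fy=5,interpolation=cv2.INTER_CUBIC)
cv2.imwrite("pics/v2.png",a);cv2.imwrite("pics/v3.png",b)
```

```text
(no output)
```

View pics/top0.png

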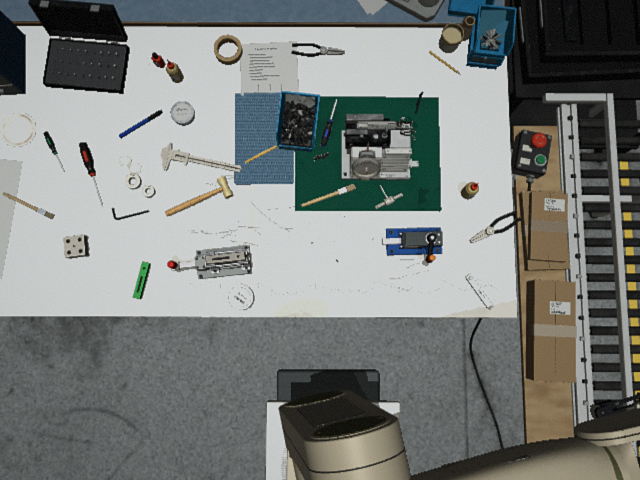

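View pics/v1.png

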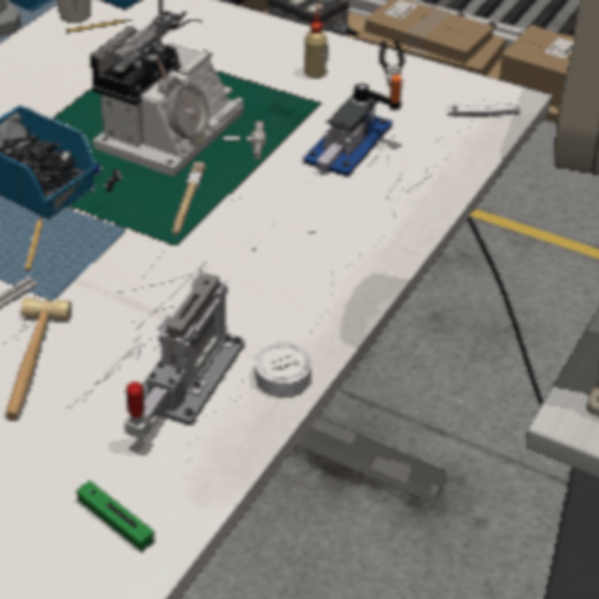

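View pics/v2.png

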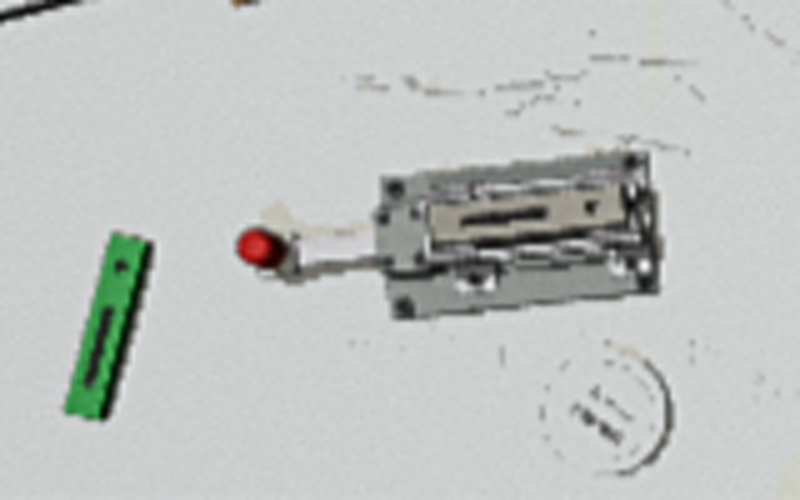

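View pics/v3.png

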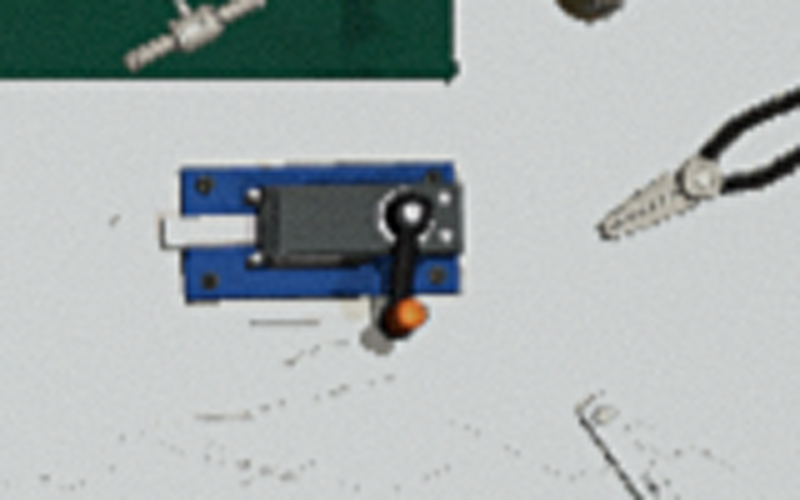

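The magazine's column holds the stack, with the red grip at (173,264) and its mouth facing right. The nest has its entry on the left, and the orange lever grip is at (431,258).

There are two candidates for the blank class: the green bar at (140,280), which is the look-alike to leave alone, and the grey stack in the column at (224,260). The grey stack matches the description (grey steel, inside the column, hole end towards the mouth), and the enlarged crop confirms it.

Next I fit the fixture poses.

```bash
cat > fit.py <<'E'
from h import *
from scipy.optimize import least_squares
ims={c:cv2.imread(f"pics/{c}0.png") for c in("side","top")}
def fr(p,l):
    l=np.atleast_2d(np.array(l,float)); c,s=np.cos(p[2]),np.sin(p[2])
    return np.c_[p[0]+c*l[:,0]-s*l[:,1],p[1]+s*l[:,0]+c*l[:,1],l[:,2]]
def blob(c,lo,hi,near,r=30):
    h=cv2.cvtColor(ims[c],cv2.COLOR_BGR2HSV); m=cv2.inRange(h,lo,hi)
    w=np.zeros_like(m); cv2.circle(w,near,r,255,-1); m&=w
    ys,xs=np.nonzero(m); return np.array([xs.mean(),ys.mean()]),len(xs),(xs.min(),xs.max(),ys.min(),ys.max())
def tri(a,b):
    P=[]
    for c in("side","top"):
        K,R,t=cal(c); P.append(K@np.c_[R,t])
    X=cv2.triangulatePoints(P[0],P[1],np.float64(a),np.float64(b)).ravel(); return X[:3]/X[3]
if __name__=="__main__":
    for n,lo,hi,s,t in(("red",(0,150,60),(6,255,255),(263,330),(173,264)),("orange",(5,150,80),(22,255,255),(384,182),(431,258))):
        a=blob("side",lo,hi,s,20);b=blob("top",lo,hi,t,15); print(n,a,b,tri(a[0],b[0]).round(4))
    v=lambda q,o:np.array(q)/5+o-0.4
    Mq=v([(380,180),(648,152),(660,290),(395,318)],(120,215)); Ml=np.array([(82,-35,10),(-50,-35,10),(-50,35,10),(82,35,10)])/1e3
    Nq=v([(181,166),(453,163),(461,291),(186,302)],(350,195)); Nl=np.array([(-74,33,10),(62,33,10),(62,-33,10),(-74,-33,10)])/1e3
    for n,q,l,p0 in(("mag",Mq,Ml,(.47,.28,1.6)),("nest",Nq,Nl,(.53,-.2,-1.55))):
        r=least_squares(lambda p:(proj("top",fr(p,l))-q).ravel(),p0); print(n,r.x.round(4),r.fun.round(2))
        print(" side px of corners",proj("side",fr(r.x,l)).round(0).tolist())
        g=[[.128,0,.068],[0,0,.092]] if n=="mag" else [[.028,0,.089]]
        print(" key",fr(r.x,g).round(4).tolist(),proj("top",fr(r.x,g)).round(1).tolist(),proj("side",fr(r.x,g)).round(1).tolist())
    print("hinge seen top z.075",at_z("top",v([(410,212)],(350,195))[0],.075).round(4))
    # overlay picture
    s=ims["side"].copy(); print(robot.read_state()["eef_rot"],robot.read_state()["time_s"])
E
python3 fit.py
```

```text
red (array([262.69512195, 326.14634146]), 82, (np.int64(260), np.int64(265), np.int64(319), np.int64(334))) (array([170.71428571, 264.02857143]), 35, (np.int64(168), np.int64(174), np.int64(261), np.int64(267))) [0.4709 0.3807 0.0718]
orange (array([384.4       , 180.74285714]), 35, (np.int64(383), np.int64(386), np.int64(175), np.int64(187))) (array([431.2962963 , 257.44444444]), 27, (np.int64(429), np.int64(434), np.int64(255), np.int64(260))) [ 0.4873 -0.2273  0.0897]
mag [0.4864 0.2509 1.6825] [ 0.13 -0.29  0.09 -0.44  0.34  0.24 -0.56  0.47]
 side px of corners [[260.0, 327.0], [286.0, 290.0], [314.0, 298.0], [288.0, 336.0]]
 key [[0.4721, 0.3781, 0.068], [0.4864, 0.2509, 0.092]] [[172.6, 264.3], [225.3, 257.5]] [[262.3, 326.3], [289.4, 280.1]]
nest [ 0.538  -0.2053 -1.5409] [-0.3   0.32  0.31 -0.5   0.16  0.46 -0.18 -0.29]
 side px of corners [[340.0, 214.0], [361.0, 190.0], [382.0, 196.0], [362.0, 220.0]]
 key [[0.5389, -0.2333, 0.089]] [[433.5, 235.9]] [[368.0, 174.9]]
hinge seen top z.075 [ 0.5382 -0.2314  0.075 ]
[-3.14157581e+00 -3.76853069e-06  2.97728010e-01] 1.1
```

```bash
cat > act.py <<'E'
from fit import *
M=np.array([.4864,.2509,1.6825]); N=np.array([.538,-.2053,-1.5409])
def W(f,x,y,z): return fr(f,[x,y,z])[0]
def yawbest(pos,yaw):
    o=[]
    for k in(-1,0,1):
        q=robot.solve_ik(list(pos),[np.pi,0,yaw+k*np.pi])
        if q is not None:o.append((abs(q[5]),yaw+k*np.pi))
    return min(o)[1]
def S(p,yaw,v=.1): robot.move_straight(list(p),[np.pi,0,yaw],max_speed=v)
def st():
    s=robot.read_state(); print("t",round(s["time_s"],2),"tcp",np.round(s["ee_pos"],4),"F",np.round(s["wrist_force"],1),"gap",round(s["finger_gap"],4),"gf",round(float(np.max(s["grasp_force"])),1)); return s
def snap(n):
    for c in("side","top"): ims[c]=robot.snapshot(c); cv2.imwrite(f"pics/{c}{n}.png",ims[c])
E
python3 - <<'E'
from act import *
p=W(M,.165,0,.2); y=yawbest(p,M[2]); print(y)
robot.set_gripper(0.0)
robot.move_to(list(p),[np.pi,0,y]); st()
S(W(M,.165,0,.062),y,.2)
F0=st()["wrist_force"]; 
S(W(M,.145,0,.062),y,.08)
x=.145
while x>.098:
    x-=.004 if x>.112 else .0015
    S(W(M,x,0,.062),y,.06); s=robot.read_state(); f=np.linalg.norm(np.array(s["wrist_force"])-F0)
    print(round(x,4),round(f,1),end=" | ")
    if f>16: break
st(); snap(1)
E
```

```text
1.6825
t 6.13 tcp [0.4685 0.4143 0.2   ] F [-1.1 -0.6 -0.4] gap 0.0003 gf 0.0
t 6.97 tcp [0.4689 0.4154 0.0634] F [0.8 0.1 0.8] gap 0.0003 gf 0.0
0.141 1.9 | 0.137 3.0 | 0.133 2.5 | 0.129 2.8 | 0.125 2.8 | 0.121 2.9 | 0.117 3.3 | 0.113 4.2 | 0.109 3.4 | 0.1075 3.9 | 0.106 10.6 | 0.1045 16.9 | t 10.38 tcp [0.4744 0.3574 0.0622] F [-0.7 16.  -4.8] gap 0.0003 gf 7.7
```

Run:
```python
from act import *
y=M[2]
S(W(M,.165,0,.062),y,.15); S(W(M,.165,0,.2),y,.25); robot.set_gripper(.04)
robot.move_to(list(W(M,-.076,0,.2)),[np.pi,0,y]); st()
robot.move_to(list(W(M,-.2,0,.25)),[np.pi,0,y]); snap(2); st()
t=ims["top"][215:295,150:290];s=ims["side"][255:350,235:345]
cv2.imwrite("pics/v4.png",np.vstack([cv2.resize(t,(560,320),interpolation=2),cv2.resize(s,(324,280),interpolation=2) if 0 else cv2.copyMakeBorder(cv2.resize(s,(324,280),interpolation=2),0,0,0,236,0)]))
```

```text
t 13.49 tcp [0.495  0.1762 0.2003] F [-0.   0.7  0.5] gap 0.0401 gf 0.0
t 14.18 tcp [0.5084 0.0536 0.2493] F [ 0.3  0.7 -0.2] gap 0.0399 gf 0.0
```

View pics/v4.png

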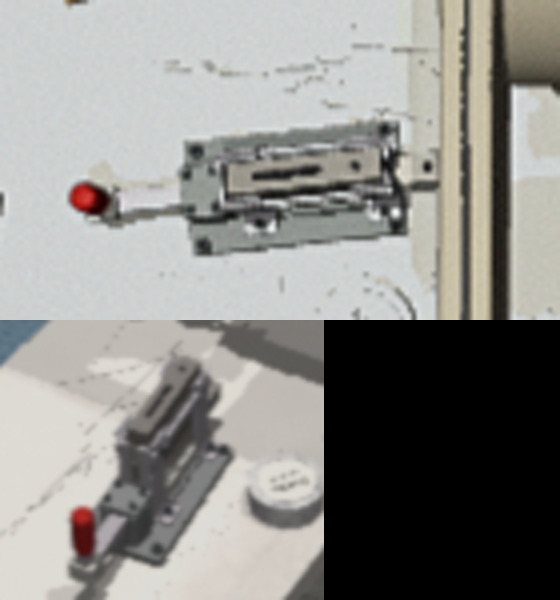

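Run:
```python
from act import *
R=np.array([[np.cos(M[2]),np.sin(M[2])],[-np.sin(M[2]),np.cos(M[2])]])
for p in((256.4,256.3),(259.3,256.5)): print("local",(R@(at_z("top",p,.041)[:2]-M[:2])).round(4))
y=M[2]
S(W(M,-.076,0,.12),y,.2); S(W(M,-.076,0,.0275),y,.12); a=st()
robot.set_gripper(0.0,40); st()
```

```text
local [-0.0674 -0.0007]
local [-0.0743  0.0006]
t 16.15 tcp [0.4956 0.1755 0.0284] F [ 0.1 -0.4  0.4] gap 0.04 gf 0.0
t 16.64 tcp [0.4952 0.1755 0.028 ] F [ 0.  -0.2  3.4] gap 0.0176 gf 40.0
```

Run:
```python
from act import *
y=M[2]
S(W(M,-.116,0,.0275),y,.06); st(); S(W(M,-.165,0,.0275),y,.06); st()
S(W(M,-.2,0,.0275),y,.12); st(); S(W(M,-.2,0,.007),y,.08); F0=st()["wrist_force"]
z=.007
while z>.0028:
    z-=.0007; S(W(M,-.2,0,z),y,.02); f=robot.read_state()["wrist_force"][2]-F0[2]; print(round(z,4),round(f,1),end="|")
    if f>4: break
st(); robot.set_gripper(.034); st(); robot.pause(.3)
S(W(M,-.2,0,.08),y,.2); robot.move_to(list(W(M,-.2,-.2,.25)),[np.pi,0,y]); snap(3); st()
t=ims["top"][215:295,195:345];s=ims["side"][200:320,260:420]
cv2.imwrite("pics/v5.png",np.vstack([cv2.resize(t,(600,320),interpolation=2),cv2.copyMakeBorder(cv2.resize(s,(373,280),interpolation=2),0,0,0,227,0)]))
for c in("side","top"): print([(d["point"],d["score"]) for d in robot.boxes_of("blank_1",c)])
```

```text
t 17.46 tcp [0.4993 0.1351 0.0274] F [ 0.1 -3.1  1.2] gap 0.0175 gf 40.0
t 18.43 tcp [0.5048 0.087  0.0275] F [ 0.3  0.4 -0.8] gap 0.0178 gf 40.0
t 18.87 tcp [0.5087 0.0522 0.0275] F [ 0.2  0.1 -0.7] gap 0.018 gf 40.0
t 19.27 tcp [0.5077 0.0525 0.0059] F [-0.5 -0.4 -0.5] gap 0.0176 gf 40.0
0.0063 -0.9|0.0056 -1.3|0.0049 -0.2|0.0042 -0.4|0.0035 6.2|t 20.52 tcp [0.5091 0.0522 0.004 ] F [-2.2 -0.4  5.6] gap 0.0179 gf 40.0
t 21.05 tcp [0.5086 0.0521 0.0034] F [ 0.2  0.2 -0. ] gap 0.034 gf 0.0
t 23.01 tcp [0.7061 0.0743 0.2479] F [-0.4  0.8 -0.2] gap 0.0341 gf 0.0
[([317.7, 267.3], 0.65)]
[]
```

View pics/v5.png

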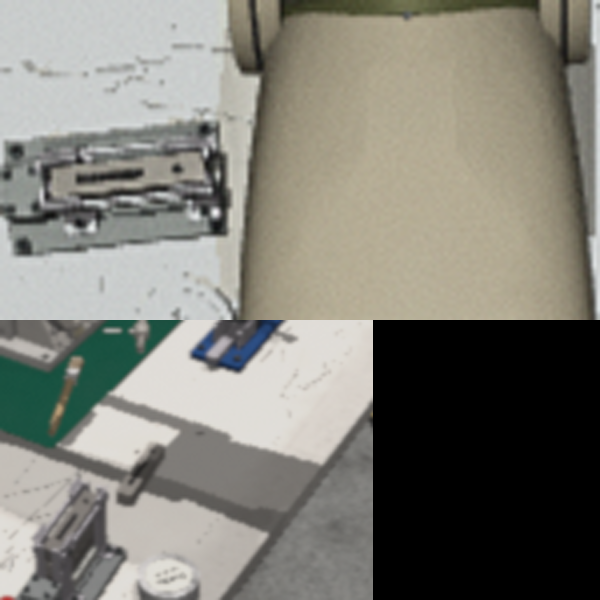

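Run:
```python
from act import *
robot.move_to([.42,-.22,.25],[np.pi,0,M[2]-.6]); snap(4); st()
for c in("side","top"): print([(d["point"],round(d["score"],2)) for d in robot.boxes_of("blank_1",c)])
a=W(M,-.164,0,.017); print("expected centre",a, proj("top",a).round(1),proj("side",a).round(1))
px=proj("top",a)[0].astype(int); t=ims["top"][px[1]-25:px[1]+25,px[0]-40:px[0]+40]
print(px); cv2.imwrite("pics/v6.png",cv2.resize(t,None,fx=10,fy=10,interpolation=2))
```

```text
t 24.73 tcp [ 0.4208 -0.2196  0.2502] F [-0.5 -0.6 -0.5] gap 0.034 gf 0.0
[([320.3, 265.5], 0.63)]
[([296.4, 251.3], 0.6)]
expected centre [0.50468133 0.08792211 0.017     ] [[296.8 253.3]] [[319.9 263. ]]
[296 253]
```

View pics/v6.png

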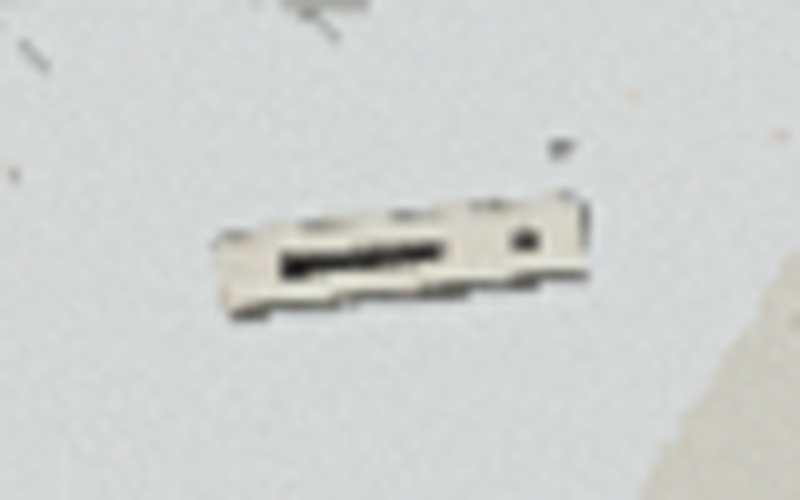

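```bash
cat >> act.py <<'E'
def L(f,p):
    c,s=np.cos(f[2]),np.sin(f[2]); d=np.array(p)[:2]-f[:2]; return np.array([c*d[0]+s*d[1],-s*d[0]+c*d[1]])
E
python3 - <<'E'
from act import *
o=np.array([255.6,227.6])
l=at_z("top",np.array([22.4,27.5])+o,.017);r=at_z("top",np.array([58.6,23.7])+o,.017)
print("len",np.linalg.norm(l-r),"yaw",np.arctan2(*(l-r)[[1,0]]),"M-local tail,hole",L(M,l),L(M,r))
v=lambda q:np.array(q)/5+(349.6,194.6)
print("ledge end",L(N,at_z("top",v((160,231)),.02)),"ledge near lip",L(N,at_z("top",v((255,230)),.02)))
print("plate lip mid",L(N,at_z("top",v((262,227)),.05)),"plate end mid",L(N,at_z("top",v((461,219)),.05)))
E
```

```text
len 0.08885888558337265 yaw 1.6796277345879078 M-local tail,hole [-0.1179624  -0.00063682] [-0.20682092 -0.00038159]
ledge end [-0.0860299   0.00049168] ledge near lip [-0.03955283 -0.0002348 ]
plate lip mid [-0.04037218 -0.0026574 ] plate end mid [ 0.05521287 -0.00129613]
```

Run:
```python
from act import *
y=M[2]; yn=N[2]+np.pi; yo=-.0007; d=.0745
robot.move_to(list(W(M,-.133,0,.10)),[np.pi,0,y]); S(W(M,-.133,0,.0035),y,.12); st()
robot.set_gripper(0,40); st()
S(W(M,-.133,0,.07),y,.15)
robot.move_to(list(W(N,-.115-d,yo,.07)),[np.pi,0,yn]); S(W(N,-.115-d,yo,.0248),yn,.12); st()
S(W(N,-.05-d,yo,.0248),yn,.1); F0=st()["wrist_force"]
x=-.05
while x<-.006:
    x+=.003; S(W(N,x-d,yo,.0248),yn,.05); f=np.array(robot.read_state()["wrist_force"])-F0; print(round(x,3),f.round(1),end="|")
    if np.linalg.norm(f)>14: break
st(); snap(5)
t=ims["top"][195:295,340:470];s=ims["side"][150:240,320:430]
cv2.imwrite("pics/v7.png",np.vstack([cv2.resize(t,(416,320),interpolation=2),cv2.copyMakeBorder(cv2.resize(s,(342,280),interpolation=2),0,0,0,74,0)]))
```

```text
t 27.2 tcp [0.502  0.1187 0.0043] F [0.3 0.8 0.6] gap 0.0339 gf 0.0
t 27.62 tcp [0.5018 0.1188 0.0043] F [0.5 0.  4.7] gap 0.0174 gf 40.0
t 29.34 tcp [ 0.5313 -0.0152  0.0246] F [ 0.6 -0.3 -0.6] gap 0.0181 gf 40.0
t 30.14 tcp [ 0.5336 -0.0807  0.0248] F [-0.8  0.4 -1.5] gap 0.0175 gf 40.0
-0.047 [ 0.5 -0.6  1. ]|-0.044 [0.7 0.3 0.8]|-0.041 [ 0.  -0.4  0.7]|-0.038 [ 1.9 -0.4  0.7]|-0.035 [ 0.5 -0.4  1.3]|-0.032 [ 0.8 -0.4 -0.4]|-0.029 [ 1.1 -0.4  0.1]|-0.026 [ 0.8 -0.3  0.8]|-0.023 [ 0.  -0.1  0.7]|-0.02 [1.1 0.1 0.9]|-0.017 [ 0.2 -0.8  0.7]|-0.014 [ 1.2 -0.8  0.2]|-0.011 [ 0.3 -0.1 -0.4]|-0.008 [ 0.9 -0.1  0.3]|-0.005 [ 0.3 -0.4  0.9]|t 33.89 tcp [ 0.535  -0.126   0.0248] F [-0.5 -0.  -0.6] gap 0.0173 gf 40.0
```

Run:
```python
from act import *
yn=N[2]+np.pi; yo=-.0007; d=.0745
F0=st()["wrist_force"]; z=.0248
while z>.0222:
    z-=.0006; S(W(N,-.005-d,yo,z),yn,.02); f=np.array(robot.read_state()["wrist_force"])-F0; print(round(z,4),f.round(1),end="|")
    if f[2]>3: break
x=-.005
while x<.006:
    x+=.001; S(W(N,x-d,yo,z),yn,.03); f=np.array(robot.read_state()["wrist_force"])-F0; print(round(x,3),f.round(1),end="|")
    if f[1]>9: break
st(); robot.set_gripper(.03); robot.pause(.2); st()
S(W(N,-.0745,yo,.12),yn,.2); robot.move_to([.40,-.03,.25],[np.pi,0,yn]); snap(6)
st()
t=ims["top"][195:295,340:470];s=ims["side"][150:240,320:430]
cv2.imwrite("pics/v7.png",np.vstack([cv2.resize(t,(416,320),interpolation=2),cv2.copyMakeBorder(cv2.resize(s,(342,280),interpolation=2),0,0,0,74,0)]))
```

```text
t 33.99 tcp [ 0.5349 -0.1259  0.0248] F [ 0.2  0.7 -1.8] gap 0.0177 gf 40.0
0.0242 [ 0.4 -1.3  1.6]|0.0236 [-2.6  0.2  7.1]|-0.004 [-0.6  0.7  7.1]|-0.003 [-0.9  0.9  7.3]|-0.002 [0.5 0.8 6.7]|-0.001 [-0.2  1.   6.9]|0.0 [0.1 0.1 6.7]|0.001 [-1.5  0.6  7.8]|0.002 [-0.5  5.6  7.8]|0.003 [-0.4  9.1 10.5]|t 36.49 tcp [ 0.5358 -0.1319  0.0242] F [-0.2  9.8  8.7] gap 0.0179 gf 40.0
t 37.16 tcp [ 0.5351 -0.1339  0.0235] F [ 0.1 -0.3  0.1] gap 0.0299 gf 0.0
t 38.75 tcp [ 0.3999 -0.0303  0.2483] F [-0.4  0.5  0.4] gap 0.0301 gf 0.0
```

View pics/v7.png

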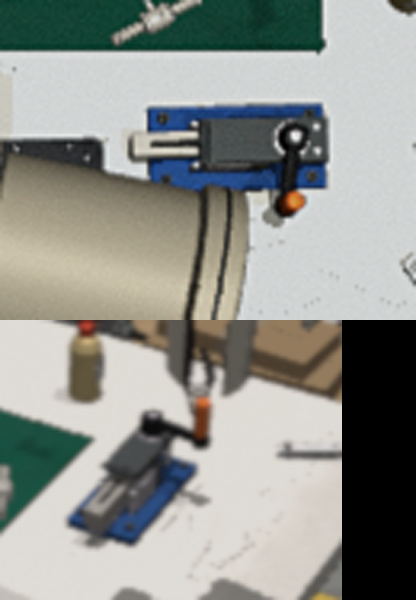

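```bash
cat >> act.py <<'E'
H=W(N,.0285,0,0)
def lever(r,z=.0755,rad=.052):
    f=N[2]+.5-r; return np.array([H[0]+rad*np.cos(f),H[1]+rad*np.sin(f),z+.002*r]),f
def reading(p): return .5-((np.arctan2(p[1]-H[1],p[0]-H[0])-N[2]+np.pi)%(2*np.pi)-np.pi)
E
python3 - <<'E'
from act import *
print("grip now",tri(blob("side",(5,150,80),(22,255,255),(384,182),20)[0],blob("top",(5,150,80),(22,255,255),(431,258),15)[0]), lever(2.21))
for k in(0,1,2):
    print(k,[None if q is None else np.round(q,2).tolist() for q in(robot.solve_ik(list(lever(r)[0]),[np.pi,0,lever(r)[1]+k*np.pi]) for r in(2.2,1.3,.3))])
E
```

```text
grip now [ 0.48729386 -0.22728214  0.08968646] (array([ 0.48716226, -0.22811459,  0.07992   ]), np.float64(-3.2508999999999997))
0 [[-0.53, 0.08, 1.81, 0.0, 1.26, -2.01], None, [-0.56, 0.29, 1.57, -0.0, 1.28, 2.35]]
1 [[-0.53, 0.08, 1.81, -0.0, 1.26, 1.14], [-0.58, 0.16, 1.72, -0.0, 1.26, 0.19], [-0.56, 0.29, 1.57, 0.0, 1.28, -0.79]]
2 [[-0.53, 0.08, 1.81, 0.0, 1.26, -2.01], None, [-0.56, 0.29, 1.57, -0.0, 1.28, 2.35]]
```

Run:
```python
from act import *
p,f=lever(2.21); f+=np.pi
robot.set_gripper(.045); robot.move_to([p[0],p[1],.15],[np.pi,0,f]); S(p,f,.12); st()
robot.set_gripper(0,15); s=st(); F0=np.array(s["wrist_force"])
r=2.21
while r>.52:
    r=max(r-.17,.5); p,f=lever(r); S(p,f+np.pi,.06)
    s=robot.read_state(); print(round(r,2),round(reading(s["ee_pos"]),3),(np.array(s["wrist_force"])-F0).round(1),end="|")
print(); st()
```

```text
t 41.23 tcp [ 0.4876 -0.2282  0.0807] F [-0.4 -0.5  0.5] gap 0.045 gf 0.0
t 41.83 tcp [ 0.4872 -0.228   0.0802] F [-1.6  1.3  3.1] gap 0.0148 gf 15.0
2.04 2.033 [ 0.8 -1.2  0.2]|1.87 1.866 [ 1.8 -0.3 -0.4]|1.7 1.699 [3.1 0.8 0.5]|1.53 1.53 [3.5 0.2 0.1]|1.36 1.361 [4.1 2.2 0. ]|1.19 1.192 [4.2 3.4 0.5]|1.02 1.022 [4.7 3.9 1.9]|0.85 0.853 [4.1 5.2 1.4]|0.68 0.683 [3.  5.3 2.9]|0.51 0.513 [1.6 4.9 3.1]|
t 45.0 tcp [ 0.5397 -0.2846  0.0765] F [-0.   6.3  6.2] gap 0.0143 gf 15.0
```

Run:
```python
from act import *
F0=np.array([-1.6,1.3,3.1])
for r in(.46,.42,.38,.35):
    p,f=lever(r); S(p,f+np.pi,.04); robot.pause(.1)
    s=robot.read_state(); F=np.array(s["wrist_force"])-F0; print(r,round(reading(s["ee_pos"]),3),F.round(1),"tang",round(F[:2]@[-np.sin(f),np.cos(f)],1))
    
snap(7); g=tri(blob("side",(5,150,80),(22,255,255),tuple(int(v) for v in proj("side",p+[0,0,.01])[0]),20)[0],blob("top",(5,150,80),(22,255,255),tuple(int(v) for v in proj("top",p+[0,0,.01])[0]),15)[0]); print(g,reading(g))
```

```text
0.46 0.469 [0.1 5.  4.1] tang 0.4
0.42 0.432 [-0.4  4.7  4.5] tang 0.1
0.38 0.394 [-2.5  5.7  6.5] tang -1.6
0.35 0.365 [-1.9  5.1  5.9] tang -0.9
[ 0.53223607 -0.2848874   0.08963654] 0.6586485041595687
```

Run:
```python
from act import *
for r in(.33,.31):
    p,f=lever(r); S(p,f+np.pi,.04); robot.pause(.15); s=robot.read_state(); print(r,round(reading(s["ee_pos"]),3),np.round(s["wrist_force"],1))
robot.set_gripper(.045); st(); S(p+[0,0,.07],f+np.pi,.2); robot.move_to([.35,-.05,.25],[np.pi,0,N[2]+np.pi]); snap(8); st()
lo,hi=(5,150,80),(22,255,255)
a=blob("side",lo,hi,tuple(int(v) for v in proj("side",p+[0,0,.01])[0]),20);b=blob("top",lo,hi,tuple(int(v) for v in proj("top",p+[0,0,.01])[0]),15)
g=tri(a[0],b[0]); print(a,b,g,reading(g),np.linalg.norm(g[:2]-H[:2]))
for n in("red",): print(tri(blob("side",(0,150,60),(6,255,255),(263,330),20)[0],blob("top",(0,150,60),(6,255,255),(173,264),15)[0]))
t=ims["top"][200:280,360:470];u=ims["top"][215:295,160:270]
s=ims["side"][150:240,320:430];v=ims["side"][250:340,240:350]
cv2.imwrite("pics/v8.png",np.hstack([np.vstack([cv2.resize(a,(385,280),interpolation=2),cv2.resize(b,(385,315),interpolation=2)]) for a,b in((t,s),(u,v))]))
```

```text
0.33 0.348 [-4.1  6.   9.8]
0.31 0.328 [-4.   5.5 10. ]
t 48.0 tcp [ 0.5502 -0.2846  0.0761] F [-0.1  0.4  0.1] gap 0.0448 gf 0.0
t 49.83 tcp [ 0.3502 -0.0504  0.2495] F [-0.2 -0.   0.4] gap 0.0444 gf 0.0
(array([375.4047619 , 166.07142857]), 42, (np.int64(374), np.int64(377), np.int64(161), np.int64(172))) (array([456.12, 232.68]), 25, (np.int64(454), np.int64(459), np.int64(230), np.int64(235))) [ 0.54494931 -0.28725365  0.08812063] 0.4163452450270597 0.05381293603546353
[0.47098642 0.380833   0.07187332]
```

View pics/v8.png

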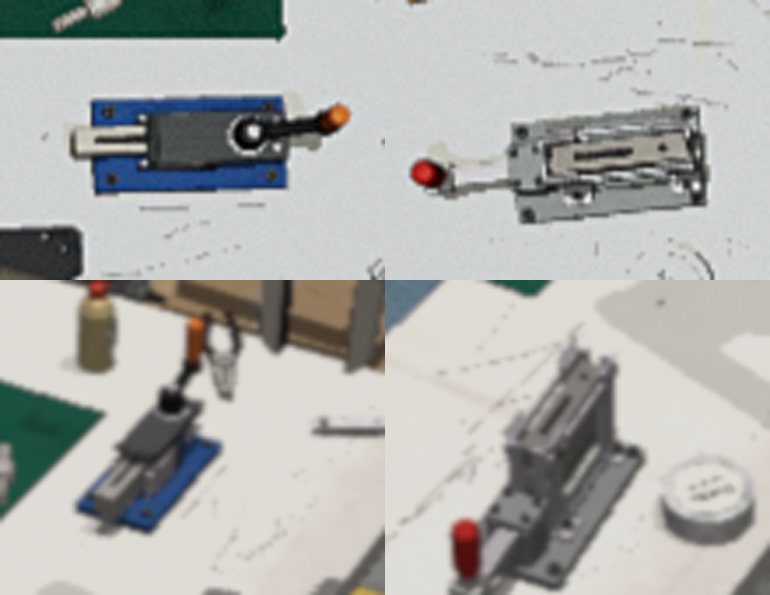

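The pictures show the blank in the nest, slot up and clamped. The lever resisted with about 4 N at the grip, as the task describes. The feed slide is back at rest, the other three blanks sit level in the column, and the arm is clear of everything, so I'm handing in.

```bash
python3 -c "
from bench import robot
print(robot.job_done())"
```

```text
the job is handed in; nothing more can be done
None
```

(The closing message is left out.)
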